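Tip the tissue cassettes into the rinse tub

TASK

Pick up the aluminium tray by its handle, carry it level with its four cassettes to the square steel tub, and tip it there, lip over the tub and not more than about 5 cm above its rim, so that all four cassettes slide off into the tub without the gripper touching them. Then put the empty tray back flat on the black rubber mat, its pan wholly on the mat, and let go; leave everything else on the bench where it is.

Things in the scene. Friction and masses are not known exactly. Their poses are not given: they have to be found in the camera images.
- tray: Loose aluminium tray, about 0.16 kg. Pan 160 (x) x 116 (y) mm, floor 3 mm thick; side walls 22 mm high, 3 mm thick; rear wall (+x) 30 mm high; the -x end, the lip, is open and flush with the floor. Black handle bar along +x from the rear wall: x = 80 to 151, 18 wide (y), z = 22 to 44 mm. Origin: centre of the pan's underside, z up. Starts on the mat, lip towards the robot, handle away from it.
- tray_grip (a point): Middle of the tray's handle bar (tray frame x = 115, y = 0, z = 33 mm); axes as the tray's.
- tray_lip (a point): Middle of the tray's open edge, on top of the floor (tray frame x = -80, y = 0, z = 3 mm); axes as the tray's.
- tub: Square-cornered stainless tub, fixed to the bench, 190 (x) x 180 (y) x 75 mm high outside, walls and floor 4 mm, open on top, empty. Origin: centre of its underside; z up. It may stand to the left or the right of the robot's centre line, the mat on the other side.
- mat: Fixed black rubber mat, 260 (x) x 190 (y) x 4 mm, under the tray. Origin: centre of its underside; its top is 4 mm above that.
- jar: Bystander: closed amber jar, 48 mm across, 60 mm high; origin under its centre. Stands between mat and tub.
- dish: Bystander: clear round closed dish, 60 mm across, 16 mm high; origin under its centre. Lies between mat and tub, nearer the robot than the jar.
- beaker: Bystander: glass beaker, 80 mm across, 100 mm high, on the far left; origin under its centre.
- pot: Bystander: round steel pot, 130 mm across with two side handles, 60 mm high, on the far right; not the tub. Origin under its centre.
- tray_corner_a (a point): Bottom corner of the tray's pan at the lip end, +y side, on its underside.
- tray_corner_b (a point): Bottom corner of the tray's pan at the lip end, -y side, on its underside.
- tray_corner_c (a point): Bottom corner of the tray's pan at the handle end, +y side, on its underside.
- tray_corner_d (a point): Bottom corner of the tray's pan at the handle end, -y side, on its underside.
- cassette_1: Loose white plastic tissue cassette, 40 (x) x 28 (y) x 12 mm, 18 g, slotted top; origin: centre of its underside. One of four alike lying flat on the tray; it slides on the tray's floor once that is tipped by about 24 to 33 degrees (friction varies); 40 is ample.
- cassette_2: Loose white plastic tissue cassette, 40 (x) x 28 (y) x 12 mm, 18 g, slotted top; origin: centre of its underside. One of four alike lying flat on the tray; it slides on the tray's floor once that is tipped by about 24 to 33 degrees (friction varies); 40 is ample.
- cassette_3: Loose white plastic tissue cassette, 40 (x) x 28 (y) x 12 mm, 18 g, slotted top; origin: centre of its underside. One of four alike lying flat on the tray; it slides on the tray's floor once that is tipped by about 24 to 33 degrees (friction varies); 40 is ample.
- cassette_4: Loose white plastic tissue cassette, 40 (x) x 28 (y) x 12 mm, 18 g, slotted top; origin: centre of its underside. One of four alike lying flat on the tray; it slides on the tray's floor once that is tipped by about 24 to 33 degrees (friction varies); 40 is ample.
Mind the look-alikes: they are no part of the job. Leave any blue or purple look-alike of the cassette_4 alone.

How it is judged:
By the outcome, as a careful person would: the job done as asked, in the order asked, and still so for the second after the job is handed in, with the robot touching nothing.
It also fails if it takes over 69 s, if anything falls off the work surface, if the arm or the gripper's body presses on something with over 40 N, if the wrist force passes 120 N, or if a joint passes its speed limit or range.

ROBOT

A 6-joint arm with a two-finger parallel gripper is mounted at the origin on the work surface. World frame = base frame: x ahead of the robot, y to its left, z up, the work surface at z = 0. Lengths are in m, angles in rad, forces in N, time in s.
With the tool pointing down it reaches from about 0.3 to 0.75 m from the base axis. Payload 8.5 kg.
Tool frame: the origin (TCP) lies midway between the tips of the shut fingers; the grasp point (between the pads) lies 19 mm behind it; z points along the fingers, y is the line along which they close (so a half turn about z gives the same grasp; the last joint's range is limited). The gripper opens to 88 mm and grips with 3 to 60 N. Pads are 18 mm wide; open, the fingers measure 123 mm over their backs; the gripper's body (75 mm by 187 mm) begins 45 mm behind the grasp point.
Start: joints at [0.941, 0.381, 1.297, -0, 1.464, -0.215], TCP at [0.222, 0.503, 0.239] pointing down, gripper open.
Joint ranges: [-3.11, 3.11], [-0.89, 2.33], [0.22, 2.48], [-1.42, 4.56], [0.17, 2.85], [-2.88, 2.88]. Speed limits (rad/s): [2.39, 2.39, 3.14, 3.14, 3.14, 3.14].

INTERFACE

Orientations are given as a unit quaternion [x, y, z, w].
In Python, from station import * gives the robot as it stands. The module is installed in compiled form; this text tells all that it offers.
- The arm moves only by the tool apply_moves, never from a script. Its argument "series" is a list of rows, each an object with "xyz": the shift along the tool's x, y, z in units of 4 cm (1.0 is 4 cm), a list of three; "rotation": the turn, a rotation vector about the tool's x, y, z in units of 90 degrees (1.0 is 90 degrees), a list of three; "grip": the opening, from 0 (shut) to 1 (fully open). A call has 1 to 5 rows; each row shifts and turns the commanded pose from where the row before left it, along the tool's axes as they then stand; what a row does not reach is not made up. A row lasts 1/10 s, in which the tool goes at most 50 mm and 8.59 degrees, less where a joint would pass 70% of its speed; a pose out of reach is approached as far as the arm can. A call with a number of a shift or a turn outside -1 to 1 is refused whole. A call with a gripper value outside its range is refused whole. The fingers move at their own pace and stop on an object; "squeeze" is the grip in N (left out, the last holds). Time passes only in rows, so rows that do not move let the fingers close. It gives the time, the measured TCP pose, the force, the opening and the grip force at its end, in the units of the state.
- get_state(): the state, without advancing time (a new reading comes with each control period).
- snapshot(name): name is "side" or "top"; returns the picture (400x640x3 uint8, red, green, blue); there is no depth.
- get_calibration(name): a dict with "fx", "fy", "cx", "cy" (pixels), "R" (3x3) and "t" (3): a world point X has camera coordinates R X + t. Camera axes: x right, y down, z forward; pixel columns grow to the right and rows downward; lengths in m; the calibration is good to about 2 mm. A picture is of the moment at which its call begins. get_calibration takes no time and is no camera call.
- job_done(): hands the job in; it is judged then, once.
Trained networks look in the newest picture that a camera, given by its name, has taken for a name from the list of things; names that differ only in an ending like _2 or _b are one class to them, and where a whole thing is asked for, a point or a joint stands for the part that bears it (a point fixed in the world has none). Each returns a list of dicts, best first, with "score" (0 to 1); they miss things now and then, are a little off and sometimes report something else, mostly with a low value. They report only what shows in the picture. A call takes as long as a camera call. They do not tell look-alikes from the thing itself.
- find_in(query, camera): "extent" ([centre column, centre row, width, height] in pixels, round what is visible of it).
- pinpoint(query, camera): "centre" ([column, row] in pixels: a listed point, or the origin of a listed thing).
The state is a dict: "t": time; "joint_pos": joint angles; "joint_velocities": joint speeds; "tau": joint torques, N m; "tool_pos": TCP position; "ee_rot": TCP orientation; "ft_force": force on the tool from outside, world axes, zero at the start; "ft_torque": the same for the moment, N m; "width": finger opening in m; "grasp_force": force on a finger pad.
Only numpy, scipy, OpenCV 4.12 (cv2) and the standard library are available. Lean on these libraries where they do the work, as an engineer would, in place of code of your own. Each camera call takes 0.05 s, during which the arm holds its last target. There are 200 camera calls.

## Working session

There is one attempt and no reset: what is moved stays moved. The work goes in short steps, Python scripts to look and compute and a tool call to move; the robot and the scene stay as the last step left them, time stands still between calls to the robot, and variables do not carry over. Pictures are saved under pics/ and viewed, at most 10 in all, crops included, and the job is handed in when it is done.

Besides the shell and the picture viewer there is one more tool, called after "Call:" by a JSON object that holds its "method" and its "body", one argument or row to a line. apply_moves: Moves the arm, as the interface text tells. Its arguments: {"type":"object","properties":{"series":{"type":"array"},"squeeze":{"type":"number"}},"required":["series"]}

```bash
mkdir -p pics; cat > h.py <<'E'
from station import *
import numpy as np, cv2
from scipy.spatial.transform import Rotation as Rn
def snap(c,f):
    im=snapshot(c); cv2.imwrite('pics/'+f,cv2.cvtColor(np.asarray(im),cv2.COLOR_RGB2BGR)); return im
def ray(c,px,z):
    k=get_calibration(c); R=np.array(k['R']); t=np.array(k['t'])
    d=R.T@np.array([(px[0]-k['cx'])/k['fx'],(px[1]-k['cy'])/k['fy'],1]); o=-R.T@t
    return o+d*(z-o[2])/d[2]
def proj(c,X):
    k=get_calibration(c); p=np.array(k['R'])@np.array(X)+np.array(k['t'])
    return np.array([k['fx']*p[0]/p[2]+k['cx'],k['fy']*p[1]/p[2]+k['cy']])
E
python3 - <<'E'
from h import *
snap('top','t1.png'); snap('side','s1.png')
for n,z in [('tray',.004),('tray_grip',.037),('tray_lip',.007),('tray_corner_a',.004),('tub',0),('tub',.0),('mat',0),('jar',0),('dish',0),('cassette_1',.007)]:
    for r in pinpoint(n,'top')[:6]: print(n,round(r['score'],2),np.round(r['centre'],0),np.round(ray('top',r['centre'],z),3))
for n in ['tub','mat']: print(n,[(round(r['score'],2),np.round(r['extent'])) for r in find_in(n,'top')[:2]])
s=get_state();print(s['t'],s['tool_pos'],s['ee_rot'],s['width'],s['ft_force'])
E
```

```text
tray 0.27 [369. 180.] [ 0.617 -0.184  0.004]
tray_grip 0.88 [368. 183.] [ 0.602 -0.175  0.037]
tray_grip 0.51 [391. 245.] [ 0.415 -0.222  0.037]
tray_lip 0.66 [391. 248.] [ 0.41  -0.225  0.007]
tray_corner_a 0.78 [353. 204.] [ 0.549 -0.129  0.004]
tray_corner_a 0.73 [370. 250.] [ 0.407 -0.164  0.004]
tray_corner_a 0.72 [391. 186.] [ 0.594 -0.247  0.004]
tray_corner_a 0.56 [407. 239.] [ 0.433 -0.275  0.004]
tray_corner_a 0.17 [380. 219.] [ 0.497 -0.203  0.004]
tub 0.82 [246. 222.] [0.517 0.192 0.   ]
tub 0.82 [246. 222.] [0.517 0.192 0.   ]
jar 0.75 [309. 213.] [0.531 0.005 0.   ]
dish 0.68 [308. 244.] [0.441 0.012 0.   ]
dish 0.44 [245. 223.] [0.516 0.195 0.   ]
cassette_1 0.69 [307. 242.] [0.445 0.015 0.007]
cassette_1 0.67 [384. 154.] [ 0.696 -0.238  0.007]
cassette_1 0.56 [366. 213.] [ 0.518 -0.164  0.007]
cassette_1 0.56 [330. 158.] [ 0.695 -0.073  0.007]
cassette_1 0.49 [477. 191.] [ 0.56  -0.501  0.007]
cassette_1 0.46 [372. 234.] [ 0.455 -0.175  0.007]
tub [(0.64, array([241., 221.,  68.,  70.]))]
mat [(0.71, array([388., 225.,  87.,  98.]))]
0.7 [0.22165201 0.50334633 0.23873849] [ 2.05937981e-01  9.78565045e-01 -4.23397127e-06 -1.98543726e-05] 0.08833900003095854 [-0.17834201  0.36078495  0.24593587]
```

View pics/t1.png

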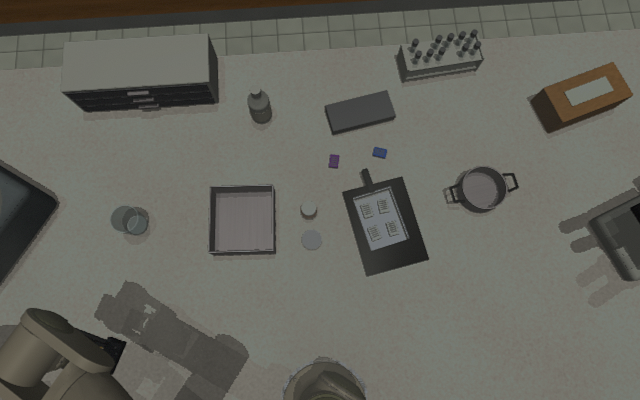

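View pics/s1.png

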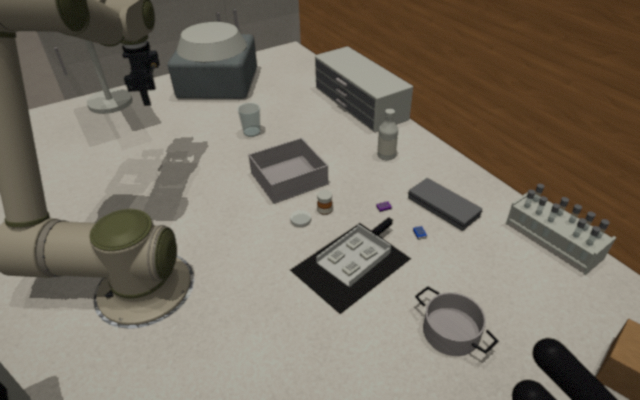

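The top view shows the tray on the mat at about (381,219), handle at (367,180), and the tub at (241,220). The jar is at (309,209) and the dish at (311,240). Candidates for cassettes are the four white ones on the tray at (366,211), (383,206), (374,232), (392,228). The purple one (334,161), the blue one (380,153) and the dish are not cassettes. I'll take the four white ones; next comes a pose fit and a close crop.

```bash
python3 - <<'E'
from h import *
from scipy.optimize import least_squares
snap('side','s2.png'); im=snap('top','t2.png')
P={'g':(.115,0,.033),'l':(-.08,0,.003),'a':(-.08,.058,0),'b':(-.08,-.058,0),'c':(.08,.058,0),'d':(.08,-.058,0)}
def W(p,q): c,s=np.cos(p[2]),np.sin(p[2]); return np.array([p[0]+c*q[0]-s*q[1],p[1]+s*q[0]+c*q[1],q[2]+.004])
x0=np.array([.5,-.2,.22]); obs=[]
for c in ['top','side']:
    for n,ks in [('tray_grip','g'),('tray_lip','l'),('tray_corner_a','abcd')]:
        for r in pinpoint(n,c):
            d={k:np.linalg.norm(proj(c,W(x0,P[k]))-r['centre']) for k in ks}; k=min(d,key=d.get)
            if d[k]<14 and r['score']>.3: obs.append((c,k,r['centre']))
f=lambda p:np.concatenate([proj(c,W(p,P[k]))-o for c,k,o in obs])
s=least_squares(f,x0,loss='soft_l1'); print(s.x,np.degrees(s.x[2]))
for (c,k,_),e in zip(obs,f(s.x).reshape(-1,2)): print(c,k,e.round(1))
for r in pinpoint('tub','side')[:1]: print('tub',ray('side',r['centre'],0))
for r in pinpoint('jar','side')[:1]: print('jar',ray('side',r['centre'],0))
x0,y0,k=330,155,7
b=cv2.resize(cv2.cvtColor(np.asarray(im),cv2.COLOR_RGB2BGR)[y0:y0+85,x0:x0+100],None,fx=k,fy=k,interpolation=cv2.INTER_CUBIC)
for l in ['abdca',]:
    pts=np.array([(proj('top',W(s.x,P[q]))+.5-(x0,y0))*k for q in l],np.int32); cv2.polylines(b,[pts],False,(0,255,0),1)
h=[(.08,-.009,.044),(.151,-.009,.044),(.151,.009,.044),(.08,.009,.044)]
cv2.polylines(b,[np.array([(proj('top',W(s.x,q))+.5-(x0,y0))*k for q in h],np.int32)],True,(0,0,255),1)
cv2.imwrite('pics/c1.png',b)
E
```

```text
[ 0.49738679 -0.20222774  0.22511321] 12.898036744837071
top g [0.9 3.1]
top l [-2.3 -0.3]
top c [-0.8 -1.3]
top d [-0.3 -2.6]
top a [2.1 0.3]
top b [ 3.3 -1.2]
side g [-1.5 -0.5]
side l [-1.  1.]
side c [1.4 1.8]
side a [ 1.  -0.6]
side b [-0.6 -4.1]
side d [-1.8  1.2]
tub [ 5.15488415e-01  1.93250954e-01 -1.11022302e-16]
jar [ 5.28885978e-01 -7.95728413e-03 -1.11022302e-16]
```

View pics/c1.png

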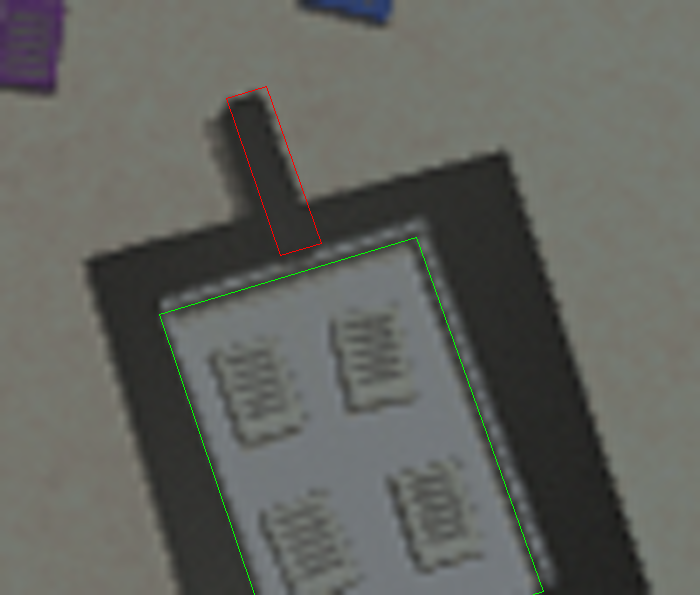

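Four white slotted cassettes sit on the tray floor, and the model outline fits to about 3 mm. The blue and purple blocks lie off the tray. Now I'll move over the handle.

Call:
{"method": "apply_moves", "body": {
  "series": [
    {"xyz": [-0.4,-0.3,0],"rotation": [0,0,0],"grip": 1},
    {"xyz": [-0.8,-0.6,0],"rotation": [0,0,0],"grip": 1},
    {"xyz": [-0.8,-0.6,0],"rotation": [0,0,0],"grip": 1},
    {"xyz": [-0.8,-0.6,0],"rotation": [0,0,0],"grip": 1},
    {"xyz": [-0.8,-0.6,0],"rotation": [0,0,0],"grip": 1}
  ]
}}

```text
t: 1.7
tool_pos: [0.3104, 0.3451, 0.2388]
ee_rot: [0.206, 0.979, 0.0, 0.0]
ft_force: [0.9, 0.2, 0.1]
width: 0.0879
grasp_force: 0.0
```

Call:
{"method": "apply_moves", "body": {
  "series": [
    {"xyz": [-0.8,-0.6,0],"rotation": [0,0,0],"grip": 1},
    {"xyz": [-0.8,-0.6,0],"rotation": [0,0,0],"grip": 1},
    {"xyz": [-0.8,-0.6,0],"rotation": [0,0,0],"grip": 1},
    {"xyz": [-0.8,-0.6,0],"rotation": [0,0,0],"grip": 1},
    {"xyz": [-0.8,-0.6,0],"rotation": [0,0,0],"grip": 1}
  ]
}}

```text
t: 2.2
tool_pos: [0.4085, 0.1706, 0.239]
ee_rot: [0.206, 0.979, 0.0, 0.0]
ft_force: [0.5, -0.1, -0.2]
width: 0.0882
grasp_force: 0.0
```

Call:
{"method": "apply_moves", "body": {
  "series": [
    {"xyz": [-0.8,-0.6,0],"rotation": [0,0,0],"grip": 1},
    {"xyz": [-0.8,-0.6,0],"rotation": [0,0,0],"grip": 1},
    {"xyz": [-0.8,-0.6,0],"rotation": [0,0,0],"grip": 1},
    {"xyz": [-0.8,-0.6,0],"rotation": [0,0,0],"grip": 1},
    {"xyz": [-0.8,-0.6,0],"rotation": [0,0,0],"grip": 1}
  ]
}}

```text
t: 2.7
tool_pos: [0.5067, -0.0038, 0.2389]
ee_rot: [0.206, 0.979, 0.0, 0.0]
ft_force: [0.5, 0.5, 1.2]
width: 0.0884
grasp_force: 0.0
```

Call:
{"method": "apply_moves", "body": {
  "series": [
    {"xyz": [-0.8,-0.6,0],"rotation": [0,0,0],"grip": 1},
    {"xyz": [-0.8,-0.6,0],"rotation": [0,0,0],"grip": 1},
    {"xyz": [-0.8,-0.6,0],"rotation": [0,0,0],"grip": 1},
    {"xyz": [-0.8,-0.6,0],"rotation": [0,0,0],"grip": 1},
    {"xyz": [-0.3,-0.2,0],"rotation": [0,0,0],"grip": 1}
  ]
}}

```text
t: 3.2
tool_pos: [0.5932, -0.157, 0.238]
ee_rot: [0.207, 0.978, -0.0, -0.0]
ft_force: [0.6, 0.5, 0.6]
width: 0.0883
grasp_force: 0.0
```

Call:
{"method": "apply_moves", "body": {
  "series": [
    {"xyz": [0,0,0],"rotation": [0,0,-0.08],"grip": 1},
    {"xyz": [0,0,0],"rotation": [0,0,-0.08],"grip": 1},
    {"xyz": [0,0,0],"rotation": [0,0,-0.08],"grip": 1},
    {"xyz": [0,0,0],"rotation": [0,0,-0.08],"grip": 1},
    {"xyz": [0,0,0],"rotation": [0,0,-0.08],"grip": 1}
  ]
}}

```text
t: 3.7
tool_pos: [0.5923, -0.1537, 0.2386]
ee_rot: [-0.109, 0.994, 0.0, -0.0]
ft_force: [0.5, -0.0, 0.9]
width: 0.0879
grasp_force: 0.0
```

```bash
cat >> h.py <<'E'
def rel(target,yawy=None):
    s=get_state(); R=Rn.from_quat(s['ee_rot']); d=R.inv().apply(np.array(target)-s['tool_pos'])/.04
    y=R.as_matrix()[:,1]; print('t',s['t'],'pos',np.round(s['tool_pos'],4),'rel units',d.round(2),'tooly deg',np.degrees(np.arctan2(y[1],y[0])).round(1),'tz',R.as_matrix()[:,2].round(3),'q',np.round(s['joint_pos'],2),'w',s['width'],'gf',s['grasp_force'],'F',np.round(s['ft_force'],1))
E
python3 -c "
from h import *
rel([.601,-.178,.018])"
```

```text
t 3.7 pos [ 0.5923 -0.1537  0.2386] rel units [-0.08 -0.64  5.52] tooly deg 102.5 tz [-0.  0. -1.] q [-0.45  0.49  1.11  0.    1.54 -2.24] w 0.08793324948672958 gf 0.0 F [ 0.5 -0.   0.9]
```

Call:
{"method": "apply_moves", "body": {
  "series": [
    {"xyz": [-0.08,-0.64,0.5],"rotation": [0,0,-0.004],"grip": 1},
    {"xyz": [0,0,0.9],"rotation": [0,0,0],"grip": 1},
    {"xyz": [0,0,0.9],"rotation": [0,0,0],"grip": 1},
    {"xyz": [0,0,0.9],"rotation": [0,0,0],"grip": 1},
    {"xyz": [0,0,0.3],"rotation": [0,0,0],"grip": 1}
  ]
}}

```text
t: 4.2
tool_pos: [0.5994, -0.1775, 0.0953]
ee_rot: [-0.11, 0.994, 0.002, -0.002]
ft_force: [0.1, 0.1, -0.3]
width: 0.0884
grasp_force: 0.0
```

```bash
python3 - <<'E'
from h import *
rel([.601,-.178,.018])
im=snap('side','s3.png')
b=cv2.cvtColor(np.asarray(im),cv2.COLOR_RGB2BGR)[150:320,270:480]
cv2.imwrite('pics/c2.png',cv2.resize(b,None,fx=3.5,fy=3.5,interpolation=cv2.INTER_CUBIC))
for n in ['tray_grip']:
  for r in pinpoint(n,'side')[:1]: print(r, proj('side',[.609,-.176,.037]))
E
```

```text
t 4.2 pos [ 0.5994 -0.1775  0.0953] rel units [-0.04 -0.03  1.93] tooly deg 102.6 tz [-0.005  0.003 -1.   ] q [-0.48  0.64  1.28  0.    1.23 -2.27] w 0.08836166673294549 gf 0.0 F [ 0.1  0.1 -0.3]
{'centre': [382.1, 227.5], 'score': 0.68} [381.81027702 226.05286338]
```

View pics/c2.png

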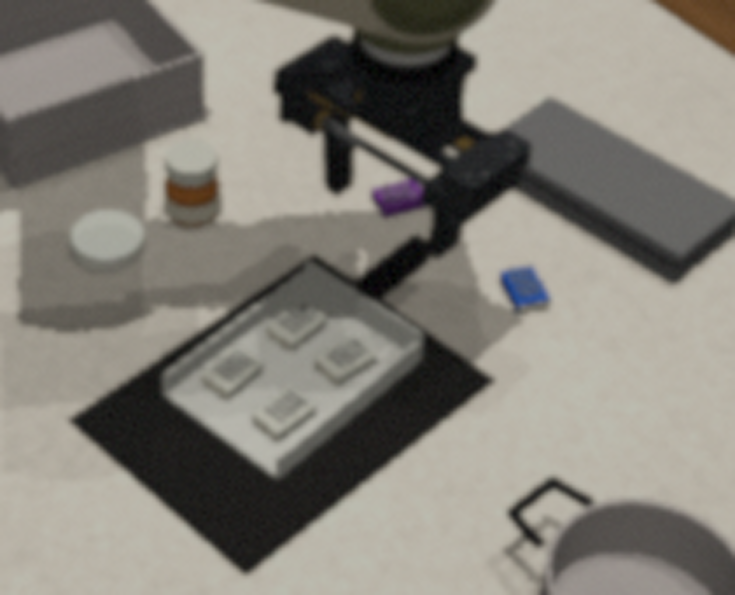

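The open fingers straddle the handle: handle at (395,265) in the crop, fingers at (335,170) and (445,225). The cassettes and bystanders are clear, so I descend and grip.

Call:
{"method": "apply_moves", "body": {
  "series": [
    {"xyz": [-0.03,0,0.6],"rotation": [0,0,0],"grip": 1},
    {"xyz": [0,0,0.6],"rotation": [0,0,0],"grip": 1},
    {"xyz": [0,0,0.45],"rotation": [0,0,0],"grip": 1},
    {"xyz": [0,0,0.2],"rotation": [0,0,0],"grip": 1},
    {"xyz": [0,0,0],"rotation": [0,0,0],"grip": 0.6}
  ],
  "squeeze": 60
}}

```text
t: 4.8
tool_pos: [0.6025, -0.178, 0.0255]
ee_rot: [-0.11, 0.994, -0.0, 0.0]
ft_force: [-0.1, -0.4, -0.7]
width: 0.0826
grasp_force: 0.0
```

Call:
{"method": "apply_moves", "body": {
  "series": [
    {"xyz": [0,0,0],"rotation": [0,0,0],"grip": 0.45},
    {"xyz": [0,0,0],"rotation": [0,0,0],"grip": 0.35},
    {"xyz": [0,0,0],"rotation": [0,0,0],"grip": 0.25},
    {"xyz": [0,0,0],"rotation": [0,0,0],"grip": 0.15},
    {"xyz": [0,0,0],"rotation": [0,0,0],"grip": 0}
  ],
  "squeeze": 60
}}

```text
t: 5.3
tool_pos: [0.602, -0.1779, 0.025]
ee_rot: [-0.11, 0.994, -0.0, 0.0]
ft_force: [0.2, -0.0, -0.0]
width: 0.0425
grasp_force: 0.0
```

Call:
{"method": "apply_moves", "body": {
  "series": [
    {"xyz": [0,0,0],"rotation": [0,0,0],"grip": 0},
    {"xyz": [0,0,0],"rotation": [0,0,0],"grip": 0},
    {"xyz": [0,0,0],"rotation": [0,0,0],"grip": 0}
  ],
  "squeeze": 60
}}

```text
t: 5.6
tool_pos: [0.602, -0.1778, 0.0247]
ee_rot: [-0.11, 0.994, 0.0, -0.0]
ft_force: [0.3, 0.1, 0.4]
width: 0.0182
grasp_force: 0.0
```

```bash
python3 -c "
from h import *
rel([.601,-.178,.018])"
```

```text
t 5.6 pos [ 0.602  -0.1778  0.0247] rel units [0.03 0.   0.17] tooly deg 102.6 tz [-0.  0. -1.] q [-0.48  0.73  1.34 -0.    1.08 -2.27] w 0.01819385993560273 gf 0.03548082003476338 F [0.3 0.1 0.4]
```

Contact is a little high on the bar; I'll open slightly, drop 6 mm and regrip.

Call:
{"method": "apply_moves", "body": {
  "series": [
    {"xyz": [0,0,0],"rotation": [0,0,0],"grip": 0.3},
    {"xyz": [0,0,0.15],"rotation": [0,0,0],"grip": 0.3},
    {"xyz": [0,0,0],"rotation": [0,0,0],"grip": 0},
    {"xyz": [0,0,0],"rotation": [0,0,0],"grip": 0},
    {"xyz": [0,0,0],"rotation": [0,0,0],"grip": 0}
  ],
  "squeeze": 60
}}

```text
t: 6.1
tool_pos: [0.6018, -0.1778, 0.0185]
ee_rot: [-0.11, 0.994, 0.0, -0.0]
ft_force: [-0.0, 0.4, -2.5]
width: 0.0171
grasp_force: 59.9
```

Call:
{"method": "apply_moves", "body": {
  "series": [
    {"xyz": [0,0,0],"rotation": [0,0,0],"grip": 0},
    {"xyz": [0,0,0],"rotation": [0,0,0],"grip": 0},
    {"xyz": [0,0,0],"rotation": [0,0,0],"grip": 0}
  ],
  "squeeze": 60
}}

```text
t: 6.4
tool_pos: [0.602, -0.1778, 0.0187]
ee_rot: [-0.11, 0.994, 0.0, -0.0]
ft_force: [-0.9, -0.2, -1.8]
width: 0.017
grasp_force: 59.9
```

```bash
python3 -c "
from h import *
rel([.601,-.178,.018])"
```

```text
t 6.4 pos [ 0.602  -0.1778  0.0187] rel units [0.02 0.   0.02] tooly deg 102.6 tz [-0.  0. -1.] q [-0.48  0.73  1.34  0.    1.06 -2.27] w 0.01701338587290267 gf 59.93563123047352 F [-0.9 -0.2 -1.8]
```

Call:
{"method": "apply_moves", "body": {
  "series": [
    {"xyz": [0,0,-0.15],"rotation": [0,0,0],"grip": 0},
    {"xyz": [0,0,-0.3],"rotation": [0,0,0],"grip": 0},
    {"xyz": [0,0,-0.5],"rotation": [0,0,0],"grip": 0},
    {"xyz": [0,0,-0.6],"rotation": [0,0,0],"grip": 0},
    {"xyz": [0,0,-0.6],"rotation": [0,0,0],"grip": 0}
  ]
}}

```text
t: 6.9
tool_pos: [0.6021, -0.1778, 0.1067]
ee_rot: [-0.11, 0.994, -0.0, 0.0]
ft_force: [-0.0, -0.4, -2.7]
width: 0.0175
grasp_force: 59.9
```

Call:
{"method": "apply_moves", "body": {
  "series": [
    {"xyz": [0,0,-0.6],"rotation": [0,0,0],"grip": 0},
    {"xyz": [0,0,-0.5],"rotation": [0,0,0],"grip": 0},
    {"xyz": [0,0,-0.3],"rotation": [0,0,0],"grip": 0},
    {"xyz": [0,0,-0.15],"rotation": [0,0,0],"grip": 0},
    {"xyz": [0,0,0],"rotation": [0,0,0],"grip": 0}
  ]
}}

```text
t: 7.4
tool_pos: [0.6021, -0.1778, 0.1673]
ee_rot: [-0.11, 0.994, -0.0, 0.0]
ft_force: [-0.3, -0.8, -1.8]
width: 0.0172
grasp_force: 59.9
```

```bash
python3 - <<'E'
from h import *
rel([.601,-.178,.018])
im=snap('side','s4.png')
b=cv2.cvtColor(np.asarray(im),cv2.COLOR_RGB2BGR)[80:300,250:500]
cv2.imwrite('pics/c3.png',cv2.resize(b,None,fx=2.7,fy=2.7,interpolation=cv2.INTER_CUBIC))
E
```

```text
t 7.4 pos [ 0.6021 -0.1778  0.1673] rel units [0.03 0.   3.73] tooly deg 102.6 tz [ 0.001 -0.    -1.   ] q [-0.48  0.57  1.18  0.    1.39 -2.27] w 0.017183676199892976 gf 59.93595477193594 F [-0.3 -0.8 -1.8]
```

View pics/c3.png

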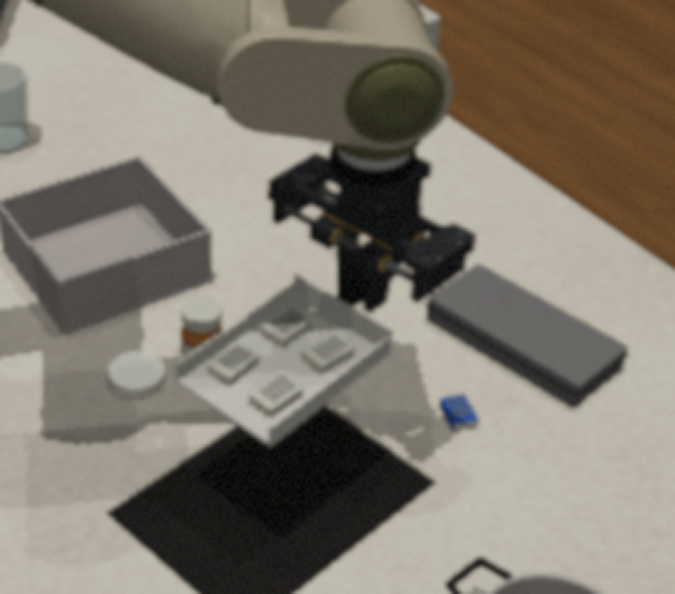

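The tray hangs level in the grip with all four cassettes in place and is clear of the mat. Next I'll carry it level to the tub.

Call:
{"method": "apply_moves", "body": {
  "series": [
    {"xyz": [-0.09,0.2,0],"rotation": [0,0,0],"grip": 0},
    {"xyz": [-0.18,0.4,0],"rotation": [0,0,0],"grip": 0},
    {"xyz": [-0.26,0.6,0],"rotation": [0,0,0],"grip": 0},
    {"xyz": [-0.35,0.8,0],"rotation": [0,0,0],"grip": 0},
    {"xyz": [-0.35,0.8,0],"rotation": [0,0,0],"grip": 0}
  ]
}}

```text
t: 7.95
tool_pos: [0.6256, -0.0552, 0.1662]
ee_rot: [-0.11, 0.994, 0.0, -0.0]
ft_force: [0.1, 0.5, -1.9]
width: 0.0176
grasp_force: 59.9
```

Call:
{"method": "apply_moves", "body": {
  "series": [
    {"xyz": [-0.35,0.8,0],"rotation": [0,0,0],"grip": 0},
    {"xyz": [-0.35,0.8,0],"rotation": [0,0,0],"grip": 0},
    {"xyz": [-0.35,0.8,0],"rotation": [0,0,0],"grip": 0},
    {"xyz": [-0.35,0.8,0],"rotation": [0,0,0],"grip": 0},
    {"xyz": [-0.35,0.8,0],"rotation": [0,0,0],"grip": 0}
  ]
}}

```text
t: 8.45
tool_pos: [0.6586, 0.1167, 0.1662]
ee_rot: [-0.11, 0.994, 0.0, -0.001]
ft_force: [1.4, 0.3, -1.9]
width: 0.0174
grasp_force: 59.9
```

Call:
{"method": "apply_moves", "body": {
  "series": [
    {"xyz": [-0.35,0.8,0],"rotation": [0,0,0],"grip": 0},
    {"xyz": [-0.35,0.8,0],"rotation": [0,0,0],"grip": 0},
    {"xyz": [-0.26,0.6,0],"rotation": [0,0,0],"grip": 0},
    {"xyz": [-0.17,0.35,0],"rotation": [0,0,0],"grip": 0},
    {"xyz": [-0.09,0.15,0],"rotation": [0,0,0],"grip": 0}
  ]
}}

```text
t: 8.95
tool_pos: [0.6823, 0.2327, 0.1658]
ee_rot: [-0.111, 0.994, 0.0, -0.001]
ft_force: [0.1, -0.1, -2.8]
width: 0.0173
grasp_force: 59.9
```

```bash
cat >> h.py <<'E'
def liperr(c):
    s=get_state(); R=Rn.from_quat(s['ee_rot'])
    for n,p in [('tray_lip',(.1875,0,.0117))]:
        X=np.array(s['tool_pos'])+R.apply(p); print('model lip',X.round(3),proj(c,X).round(1),[(np.round(r['centre'],1),round(r['score'],2)) for r in pinpoint(n,c)[:2]])
E
python3 - <<'E'
from h import *
rel([.683,.231,.122])
snap('side','s5.png'); liperr('side'); snap('top','t5.png'); liperr('top')
E
```

```text
t 8.95 pos [0.6823 0.2327 0.1658] rel units [-0.01 -0.05  1.1 ] tooly deg 102.8 tz [-0.001  0.    -1.   ] q [ 0.16  0.74  0.85  0.    1.55 -1.63] w 0.017324530945037525 gf 59.93591845035553 F [ 0.1 -0.1 -2.8]
model lip [0.5   0.191 0.154] [280.  139.3] [(array([282.9, 138.5]), 0.83)]
model lip [0.5   0.189 0.155] [238.3 218. ] [(array([240.2, 216.8]), 0.87), (array([244.4, 223.7]), 0.24)]
```

View pics/s5.png

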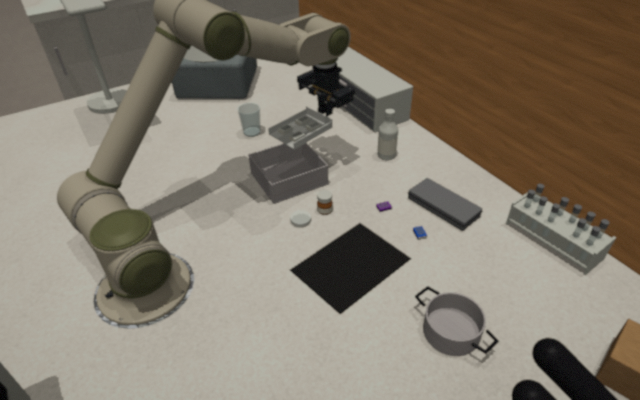

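The side view shows the level tray at (300,127) over the tub at (288,170), cassettes aboard. The lip model agrees within about 1 cm. I'll lower it, then tip about the lip.

Call:
{"method": "apply_moves", "body": {
  "series": [
    {"xyz": [0,0,0.15],"rotation": [0,0,0],"grip": 0},
    {"xyz": [0,0,0.25],"rotation": [0,0,0],"grip": 0},
    {"xyz": [0,0,0.3],"rotation": [0,0,0],"grip": 0},
    {"xyz": [0,0,0.2],"rotation": [0,0,0],"grip": 0},
    {"xyz": [0,0,0.1],"rotation": [0,0,0],"grip": 0}
  ]
}}

```text
t: 9.65
tool_pos: [0.6827, 0.2294, 0.1251]
ee_rot: [-0.11, 0.994, -0.0, -0.001]
ft_force: [0.3, 0.0, -2.8]
width: 0.0172
grasp_force: 59.9
```

Call:
{"method": "apply_moves", "body": {
  "series": [
    {"xyz": [-0.13,0,-0.195],"rotation": [0,-0.0333,0],"grip": 0},
    {"xyz": [-0.13,0,-0.195],"rotation": [0,-0.0333,0],"grip": 0},
    {"xyz": [-0.13,0,-0.195],"rotation": [0,-0.0333,0],"grip": 0},
    {"xyz": [-0.13,0,-0.195],"rotation": [0,-0.0333,0],"grip": 0},
    {"xyz": [-0.13,0,-0.195],"rotation": [0,-0.0333,0],"grip": 0}
  ]
}}

```text
t: 10.15
tool_pos: [0.7044, 0.2344, 0.1685]
ee_rot: [-0.109, 0.985, 0.014, 0.131]
ft_force: [0.7, 0.3, -2.8]
width: 0.0173
grasp_force: 59.9
```

```bash
python3 - <<'E'
from h import *
rel([.683,.231,.122])
snap('side','s6.png'); liperr('side')
E
```

```text
t 10.15 pos [0.7044 0.2344 0.1685] rel units [0.83 0.03 0.98] tooly deg 102.6 tz [ 0.254  0.057 -0.965] q [ 0.16  0.66  1.02  0.02  1.19 -1.64] w 0.017322423063235406 gf 59.935914538800716 F [ 0.7  0.3 -2.8]
model lip [0.531 0.196 0.109] [289.5 147.9] [(array([291.1, 147.6]), 0.97), (array([308.8, 135. ]), 0.32)]
```

On plan: lip at (0.531, 0.196, 0.109), about 3.4 cm above the rim. Continuing the tip.

Call:
{"method": "apply_moves", "body": {
  "series": [
    {"xyz": [0.022,0,-0.245],"rotation": [0,-0.0333,0],"grip": 0},
    {"xyz": [0.022,0,-0.245],"rotation": [0,-0.0333,0],"grip": 0},
    {"xyz": [0.022,0,-0.245],"rotation": [0,-0.0333,0],"grip": 0},
    {"xyz": [0.022,0,-0.245],"rotation": [0,-0.0333,0],"grip": 0},
    {"xyz": [0.022,0,-0.245],"rotation": [0,-0.0333,0],"grip": 0}
  ]
}}

```text
t: 10.75
tool_pos: [0.6829, 0.2296, 0.2119]
ee_rot: [-0.106, 0.96, 0.028, 0.257]
ft_force: [0.2, 0.1, -2.4]
width: 0.017
grasp_force: 59.9
```

Call:
{"method": "apply_moves", "body": {
  "series": [
    {"xyz": [0.022,0,-0.245],"rotation": [0,-0.0333,0],"grip": 0},
    {"xyz": [0.022,0,-0.245],"rotation": [0,-0.0333,0],"grip": 0},
    {"xyz": [0.022,0,-0.245],"rotation": [0,-0.0333,0],"grip": 0},
    {"xyz": [0.022,0,-0.245],"rotation": [0,-0.0333,0],"grip": 0},
    {"xyz": [0.022,0,-0.245],"rotation": [0,-0.0333,0],"grip": 0}
  ]
}}

```text
t: 11.25
tool_pos: [0.6514, 0.2226, 0.249]
ee_rot: [-0.101, 0.918, 0.042, 0.38]
ft_force: [-1.2, 0.1, -1.1]
width: 0.0173
grasp_force: 59.9
```

Call:
{"method": "apply_moves", "body": {
  "series": [
    {"xyz": [0,0,0],"rotation": [0,0,0],"grip": 0},
    {"xyz": [0,0,0],"rotation": [0,0,0],"grip": 0},
    {"xyz": [0,0,0],"rotation": [0,0,0],"grip": 0},
    {"xyz": [0,0,0],"rotation": [0,0,0],"grip": 0},
    {"xyz": [0,0,0],"rotation": [0,0,0],"grip": 0}
  ]
}}

```text
t: 11.75
tool_pos: [0.652, 0.2227, 0.2489]
ee_rot: [-0.101, 0.919, 0.042, 0.38]
ft_force: [0.3, -0.0, -1.7]
width: 0.0172
grasp_force: 59.9
```

```bash
python3 - <<'E'
from h import *
rel([.683,.231,.122])
im=snap('side','s7.png'); liperr('side'); im2=snap('top','t7.png')
a=cv2.resize(np.asarray(im)[70:220,220:370],(400,400),interpolation=cv2.INTER_CUBIC)
b=cv2.resize(np.asarray(im2)[150:270,180:300],(400,400),interpolation=cv2.INTER_CUBIC)
cv2.imwrite('pics/c7.png',cv2.cvtColor(np.hstack([a,b]),cv2.COLOR_RGB2BGR))
E
```

```text
t 11.75 pos [0.652  0.2227 0.2489] rel units [1.67 0.03 2.81] tooly deg 102.6 tz [ 0.689  0.154 -0.708] q [ 0.14  0.38  1.5   0.13  0.49 -1.74] w 0.017163451585632573 gf 59.93550594896078 F [ 0.3 -0.  -1.7]
model lip [0.53  0.196 0.108] [289.4 148.3] [(array([292.4, 149.1]), 0.79)]
```

View pics/c7.png

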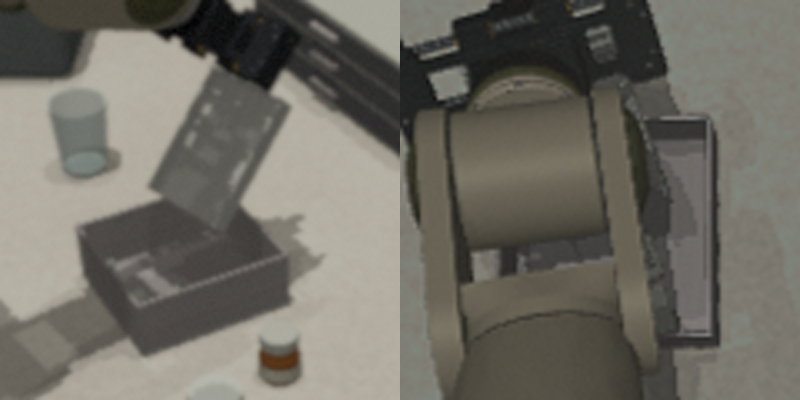

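The tray face looks empty at 45° (reflections only), and white pieces show in the tub at (150,280) in the left crop. I'll level the tray in place and carry it back.

Call:
{"method": "apply_moves", "body": {
  "series": [
    {"xyz": [0,0,0],"rotation": [0,0.05,0],"grip": 0},
    {"xyz": [0,0,0],"rotation": [0,0.08,0],"grip": 0},
    {"xyz": [0,0,0],"rotation": [0,0.08,0],"grip": 0},
    {"xyz": [0,0,0],"rotation": [0,0.08,0],"grip": 0},
    {"xyz": [0,0,0],"rotation": [0,0.08,0],"grip": 0}
  ]
}}

```text
t: 12.4
tool_pos: [0.6517, 0.2227, 0.2501]
ee_rot: [-0.109, 0.989, 0.011, 0.099]
ft_force: [0.5, 0.2, -1.1]
width: 0.0173
grasp_force: 59.9
```

Call:
{"method": "apply_moves", "body": {
  "series": [
    {"xyz": [0,0,0],"rotation": [0,0.08,0],"grip": 0},
    {"xyz": [0,0,0],"rotation": [0,0.05,0],"grip": 0},
    {"xyz": [0.1,-0.3,0],"rotation": [0,0,0],"grip": 0},
    {"xyz": [0.2,-0.6,0],"rotation": [0,0,0],"grip": 0},
    {"xyz": [0.3,-0.8,0],"rotation": [0,0,0],"grip": 0}
  ]
}}

```text
t: 12.9
tool_pos: [0.6428, 0.1505, 0.2488]
ee_rot: [-0.11, 0.994, -0.0, 0.001]
ft_force: [0.4, -0.2, -1.8]
width: 0.0175
grasp_force: 59.9
```

Call:
{"method": "apply_moves", "body": {
  "series": [
    {"xyz": [0.3,-0.8,0],"rotation": [0,0,0],"grip": 0},
    {"xyz": [0.3,-0.8,0],"rotation": [0,0,0],"grip": 0},
    {"xyz": [0.3,-0.8,0],"rotation": [0,0,0],"grip": 0},
    {"xyz": [0.3,-0.8,0],"rotation": [0,0,0],"grip": 0},
    {"xyz": [0.3,-0.8,0],"rotation": [0,0,0],"grip": 0}
  ]
}}

```text
t: 13.4
tool_pos: [0.6185, -0.0201, 0.2495]
ee_rot: [-0.11, 0.994, -0.001, 0.001]
ft_force: [-0.1, -0.1, -1.5]
width: 0.0172
grasp_force: 59.9
```

Call:
{"method": "apply_moves", "body": {
  "series": [
    {"xyz": [0.3,-0.8,0],"rotation": [0,0,0],"grip": 0},
    {"xyz": [0.3,-0.8,0],"rotation": [0,0,0],"grip": 0},
    {"xyz": [0.3,-0.7,0],"rotation": [0,0,0],"grip": 0},
    {"xyz": [0.2,-0.5,0],"rotation": [0,0,0],"grip": 0},
    {"xyz": [0,0,0],"rotation": [0,0,0],"grip": 0}
  ]
}}

```text
t: 13.9
tool_pos: [0.5998, -0.14, 0.2493]
ee_rot: [-0.108, 0.994, -0.001, 0.0]
ft_force: [-0.4, -1.2, -1.3]
width: 0.0173
grasp_force: 59.9
```

```bash
python3 - <<'E'
from h import *
rel([.602,-.178,.0187])
im=snap('side','s8.png'); liperr('side'); im2=snap('top','t8.png'); liperr('top')
a=cv2.resize(np.asarray(im)[90:290,220:420],(400,400),interpolation=cv2.INTER_CUBIC)
b=cv2.resize(np.asarray(im2)[170:270,195:295],(400,400),interpolation=cv2.INTER_CUBIC)
cv2.imwrite('pics/c8.png',cv2.cvtColor(np.hstack([a,b]),cv2.COLOR_RGB2BGR))
E
```

```text
t 13.9 pos [ 0.5998 -0.14    0.2493] rel units [ 0.16 -0.93  5.77] tooly deg 102.4 tz [ 0.001 -0.002 -1.   ] q [-0.42  0.49  1.08 -0.    1.57 -2.21] w 0.0173191727039713 gf 59.93519302457571 F [-0.4 -1.2 -1.3]
model lip [ 0.417 -0.179  0.238] [320.5 194.6] [(array([324.4, 195.9]), 0.78)]
model lip [ 0.418 -0.177  0.238] [386.5 233.6] [(array([390. , 233.2]), 0.63)]
```

View pics/c8.png

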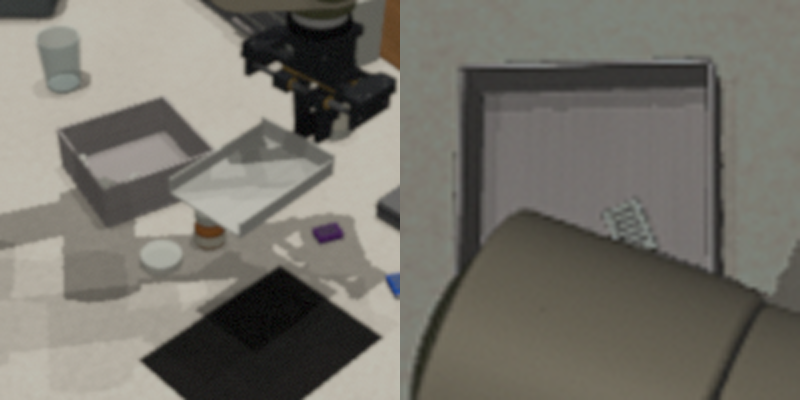

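The tray is empty, the tub shows a cassette on its floor, the mat is clear and the bystanders are in place. Placing the tray back.

Call:
{"method": "apply_moves", "body": {
  "series": [
    {"xyz": [0.08,-0.43,0],"rotation": [0,0,0],"grip": 0},
    {"xyz": [0.08,-0.5,0.3],"rotation": [0,0,0],"grip": 0},
    {"xyz": [0,0,0.7],"rotation": [0,0,0],"grip": 0},
    {"xyz": [0,0,0.9],"rotation": [0,0,0],"grip": 0},
    {"xyz": [0,0,0.9],"rotation": [0,0,0],"grip": 0}
  ]
}}

```text
t: 14.6
tool_pos: [0.6025, -0.1762, 0.1351]
ee_rot: [-0.109, 0.994, -0.0, -0.0]
ft_force: [-0.2, 0.5, -2.1]
width: 0.0172
grasp_force: 59.9
```

Call:
{"method": "apply_moves", "body": {
  "series": [
    {"xyz": [0,0,0.9],"rotation": [0,0,0],"grip": 0},
    {"xyz": [0,0,0.7],"rotation": [0,0,0],"grip": 0},
    {"xyz": [0,0,0.4],"rotation": [0,0,0],"grip": 0},
    {"xyz": [0,0,0.2],"rotation": [0,0,0],"grip": 0},
    {"xyz": [0,0,0],"rotation": [0,0,0],"grip": 0}
  ]
}}

```text
t: 15.1
tool_pos: [0.6022, -0.1754, 0.0479]
ee_rot: [-0.109, 0.994, 0.0, -0.001]
ft_force: [-0.3, -0.9, -0.8]
width: 0.0173
grasp_force: 59.9
```

```bash
python3 - <<'E'
from h import *
rel([.602,-.178,.0187]); snap('side','s9.png'); liperr('side')
E
```

```text
t 15.1 pos [ 0.6022 -0.1754  0.0479] rel units [ 0.02 -0.06  0.73] tooly deg 102.6 tz [-0.003  0.001 -1.   ] q [-0.47  0.7   1.32 -0.    1.13 -2.26] w 0.01727389092490157 gf 59.935713931918144 F [-0.3 -0.9 -0.8]
model lip [ 0.42  -0.216  0.038] [330.9 263.4] [(array([332.7, 266.2]), 0.88)]
```

Call:
{"method": "apply_moves", "body": {
  "series": [
    {"xyz": [0.02,-0.06,0.25],"rotation": [0,0,0],"grip": 0},
    {"xyz": [0,0,0.2],"rotation": [0,0,0],"grip": 0},
    {"xyz": [0,0,0.15],"rotation": [0,0,0],"grip": 0},
    {"xyz": [0,0,0],"rotation": [0,0,0],"grip": 0},
    {"xyz": [0,0,0],"rotation": [0,0,0],"grip": 0}
  ]
}}

```text
t: 15.7
tool_pos: [0.6025, -0.1773, 0.0252]
ee_rot: [-0.11, 0.994, -0.0, -0.0]
ft_force: [0.5, 0.4, -1.8]
width: 0.017
grasp_force: 59.9
```

```bash
python3 - <<'E'
from h import *
rel([.602,-.178,.0187])
E
```

```text
t 15.7 pos [ 0.6025 -0.1773  0.0252] rel units [ 0.01 -0.01  0.16] tooly deg 102.6 tz [-0.001 -0.    -1.   ] q [-0.47  0.73  1.34 -0.    1.08 -2.26] w 0.01702201650448945 gf 59.93576154112816 F [ 0.5  0.4 -1.8]
```

Call:
{"method": "apply_moves", "body": {
  "series": [
    {"xyz": [0,0,0.06],"rotation": [0,0,0],"grip": 0},
    {"xyz": [0,0,0.05],"rotation": [0,0,0],"grip": 0},
    {"xyz": [0,0,0.04],"rotation": [0,0,0],"grip": 0},
    {"xyz": [0,0,0],"rotation": [0,0,0],"grip": 0}
  ]
}}

```text
t: 16.1
tool_pos: [0.6023, -0.1773, 0.0191]
ee_rot: [-0.11, 0.994, 0.0, -0.001]
ft_force: [-0.1, 0.1, -1.2]
width: 0.0172
grasp_force: 59.9
```

```bash
python3 - <<'E'
from h import *
rel([.602,-.178,.0187])
E
```

```text
t 16.1 pos [ 0.6023 -0.1773  0.0191] rel units [ 0.01 -0.02  0.01] tooly deg 102.6 tz [-0.001 -0.    -1.   ] q [-0.47  0.73  1.34 -0.    1.07 -2.26] w 0.01715466293049745 gf 59.93529126048088 F [-0.1  0.1 -1.2]
```

Call:
{"method": "apply_moves", "body": {
  "series": [
    {"xyz": [0,0,0.01],"rotation": [0,0,0],"grip": 0.25},
    {"xyz": [0,0,0],"rotation": [0,0,0],"grip": 0.5},
    {"xyz": [0,0,0],"rotation": [0,0,0],"grip": 0.8},
    {"xyz": [0,0,0],"rotation": [0,0,0],"grip": 0.8},
    {"xyz": [0,0,0],"rotation": [0,0,0],"grip": 0.8}
  ]
}}

```text
t: 16.6
tool_pos: [0.6024, -0.1773, 0.019]
ee_rot: [-0.11, 0.994, -0.0, -0.0]
ft_force: [1.0, -0.4, -0.5]
width: 0.0518
grasp_force: 0.0
```

Call:
{"method": "apply_moves", "body": {
  "series": [
    {"xyz": [0,0,0],"rotation": [0,0,0],"grip": 0.8},
    {"xyz": [0,0,-0.3],"rotation": [0,0,0],"grip": 0.8},
    {"xyz": [0,0,-0.6],"rotation": [0,0,0],"grip": 0.8},
    {"xyz": [0,0,-0.9],"rotation": [0,0,0],"grip": 0.8},
    {"xyz": [0,0,-0.9],"rotation": [0,0,0],"grip": 0.8}
  ]
}}

```text
t: 17.1
tool_pos: [0.6023, -0.1772, 0.1289]
ee_rot: [-0.11, 0.994, -0.0, -0.0]
ft_force: [-0.3, -0.0, 0.5]
width: 0.07
grasp_force: 0.0
```

Call:
{"method": "apply_moves", "body": {
  "series": [
    {"xyz": [0,0,-0.9],"rotation": [0,0,0],"grip": 0.8},
    {"xyz": [0,0,-0.9],"rotation": [0,0,0],"grip": 0.8},
    {"xyz": [0,0,-0.9],"rotation": [0,0,0],"grip": 0.8},
    {"xyz": [0,0,-0.5],"rotation": [0,0,0],"grip": 0.8},
    {"xyz": [0,-0.6,0],"rotation": [0,0,0],"grip": 0.8}
  ]
}}

```text
t: 17.6
tool_pos: [0.6084, -0.1992, 0.2603]
ee_rot: [-0.111, 0.994, -0.002, 0.003]
ft_force: [-0.2, -0.6, -0.1]
width: 0.0702
grasp_force: 0.0
```

Call:
{"method": "apply_moves", "body": {
  "series": [
    {"xyz": [0,-0.9,0],"rotation": [0,0,0],"grip": 0.8},
    {"xyz": [0,-0.9,0],"rotation": [0,0,0],"grip": 0.8},
    {"xyz": [0,-0.9,0],"rotation": [0,0,0],"grip": 0.8},
    {"xyz": [0,-0.5,0],"rotation": [0,0,0],"grip": 0.8},
    {"xyz": [0,0,0],"rotation": [0,0,0],"grip": 0.8}
  ]
}}

```text
t: 18.1
tool_pos: [0.6353, -0.328, 0.2546]
ee_rot: [-0.108, 0.994, -0.0, -0.001]
ft_force: [-0.8, 0.5, -0.1]
width: 0.0703
grasp_force: 0.0
```

```bash
python3 - <<'E'
from h import *
rel([.602,-.178,.0187])
im=snap('side','s10.png'); im2=snap('top','t10.png')
a=cv2.resize(np.asarray(im)[110:310,230:430],(400,400),interpolation=cv2.INTER_CUBIC)
b=cv2.resize(np.asarray(im2)[130:290,200:440],(600,400),interpolation=cv2.INTER_CUBIC)
c=np.hstack([a,b]); cv2.imwrite('pics/c10.png',cv2.resize(cv2.cvtColor(c,cv2.COLOR_RGB2BGR),(800,320)))
for n in ['jar','dish']:print(n,pinpoint(n,'top')[:1])
E
```

```text
t 18.1 pos [ 0.6353 -0.328   0.2546] rel units [-0.    3.84  5.9 ] tooly deg 102.4 tz [-0.001 -0.    -1.   ] q [-0.64  0.69  0.7  -0.    1.75 -2.43] w 0.07031311953254532 gf 0.0 F [-0.8  0.5 -0.1]
jar [{'centre': [349.0, 197.4], 'score': 0.47}]
dish []
```

View pics/c10.png

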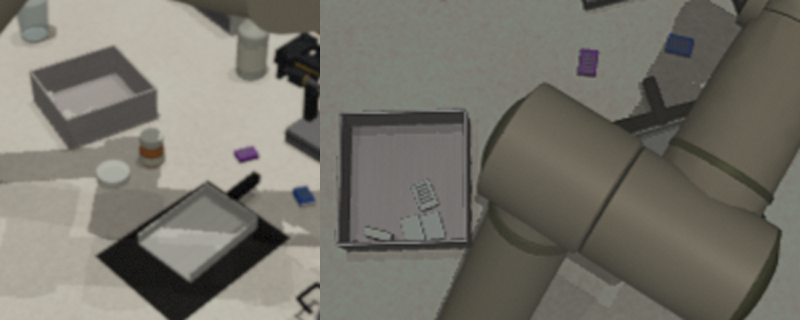

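The top view shows four cassettes in the tub at (425,195), (412,228), (432,226) and (378,233). The side view shows the empty tray flat, with its pan inside the mat, and the jar, dish and blue and purple look-alikes undisturbed. Handing in.

```bash
python3 -c "
from station import *
print(job_done())"
```

```text
the job is handed in; nothing more can be done
None
```

All four cassettes are in the tub, the empty tray is released flat on the mat, nothing else visible in the last pictures had moved (the pot was not re-checked), and the job was handed in at about 18 s; no verdict was returned.

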